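Change the plaster mould in the hold-down stand

ROBOT

A 7-joint arm with a two-finger parallel gripper is mounted at the origin on a cart in front of the work surface, level with it; the furniture and walls round the work are solid. World frame = base frame: x ahead of the robot, y to its left, z up, the work surface at z = 0. Lengths are in m, angles in rad, forces in N, time in s.
With the tool pointing down it reaches from about 0.425 to 0.925 m from the base axis. Payload 6.8 kg.
Tool frame: the origin (TCP) lies on the centre line of the jaws, within the pads' length; the fingertips stand 14 mm ahead of it and the grasp point (between the pads) lies 5 mm behind it (r.tips_ahead is the distance from the TCP to the fingertips, in m); z points along the fingers, y is the line along which they close (so a half turn about z gives the same grasp; the last joint's range is limited). The gripper opens to 85 mm and grips with 20 to 120 N. Pads are 22 mm wide; open, the fingers measure 114 mm over their backs; the gripper's body (76 mm by 85 mm) begins 54 mm behind the grasp point. The pads swing forward as they close: fully open they stand 13 mm farther back than shut.
Start: joints at [1.201, 0.477, 0.022, 1.555, -0.011, 1.109, -0.083], TCP at [0.175, -0.652, 0.245] pointing down, gripper open.
Joint ranges: [-2.96, 2.96], [-0.34, 2.1], [-1.41, 1.46], [0.24, 2.44], [-1.37, 4.51], [0.17, 1.92], [-2.96, 2.96]. Speed limits (rad/s): [2.39, 2.39, 3.14, 3.14, 3.14, 3.14, 3.14].

INTERFACE

Orientations are given as a rotation vector (axis times angle).
In Python, from bench import r, eyes gives the robot as it stands.
- The arm moves only by the tool step_arm, never from a script. Its argument "rows" is a list of rows, each a list of 6 numbers: the shift along the world's x, y, z in units of 60 cm (1.0 is 60 cm), then the turn, a rotation vector about the world's x, y, z in units of pi rad (1.0 is pi rad). In form: [[x, y, z, rx, ry, rz], ...]. A call has 1 to 5 rows; each row is the pose to reach, as a shift and turn from the pose commanded when the call began, turning the shorter way round; what a row does not reach only later rows make up. A row lasts 1/12 s, in which the tool goes at most 41.7 mm and 7.16 degrees, less where a joint would pass 70% of its speed; a pose out of reach is approached as far as the arm can. A call with a number of a shift or a turn outside -1 to 1 is refused whole. A call with a gripper value outside its range is refused whole. "jaw" is the closure, from 0 (fully open) to 1 (shut), set as the call begins (left out, the last holds). The fingers move at their own pace and stop on an object; "squeeze" is the grip in N (left out, the last holds). Time passes only in rows, so rows that repeat a pose let the fingers close. It gives the time, the measured TCP pose, the force, the opening and the grip force at its end, in the units of the state.
- r.get_obs(): the state, without advancing time (a new reading comes with each control period).
- eyes.grab_frame(name): name is "side" or "top" or "wrist"; returns the picture (400x640x3 uint8, red, green, blue); there is no depth.
- eyes.camera_info(name): a dict with "mtx" (3x3 intrinsics, pixels), "k1" (the pictures are not rectified: a ray, as slopes to the right and down, at radius r is drawn at 1 + k1 r^2 times it, then the intrinsics apply), "extrinsics" (4x4, takes a point from camera to world coordinates); the wrist camera has in their place "tool_from_camera" (4x4, takes a point from camera to tool coordinates, whose origin is the TCP and whose axes are the flange's). Camera axes: x right, y down, z forward; pixel columns grow to the right and rows downward; lengths in m; the calibration is good to about 2 mm. A picture is of the moment at which its call begins: read the wrist's pose just before it. camera_info takes no time and is no camera call.
- r.hand_in(): hands the job in; it is judged then, once.
The state is a dict: "clock": time; "joints": joint angles; "qvel": joint speeds; "tau": joint torques, N m; "tcp_pos": TCP position; "orientation": TCP orientation; "contact_force": force on the tool from outside, world axes, zero at the start; "moment": the same for the moment, N m; "grip_width": finger opening in m; "gripper_force": force on a finger pad.
Only numpy, scipy, OpenCV 4.12 (cv2) and the standard library are available. Lean on these libraries where they do the work, as an engineer would, in place of code of your own. Each camera call takes 0.05 s, during which the arm holds its last target. There are 200 camera calls.

TASK

Change the plaster mould in the hold-down stand: swing the stand's side lever fully up to free the mould, draw that mould out from under the presser and stand it upright on the wooden ware board, then slide the other mould, which stands near the front of the bench, upright between the guide rails up to the end stop and swing the lever fully down so that the pad clamps it. Lift the presser before you move its mould, set the moulds down gently without dropping or toppling them, and leave the egg cup, tile, wooden rib, loop tool and tall beaker where they are.

Things in the scene. Friction and masses are not known exactly. Their poses are not given: they have to be found in the camera images.
- stand: Fixed grey hold-down stand. Origin: centre of its underside; x runs from the open front to the back, y to the lever's side, z up. Base 230 (x) x 100 (y) x 12 mm. Column at x = 83 to 113. Its head overhangs the bed at x = 22 to 113, y = -28 to 28, z = 128 to 174 mm, so a mould must be drawn out and put in along x with little lift until its end is clear of the head.
- bed (a point): Where the centre of a mould's underside belongs: on the base plate (stand x = -30, y = 0, z = 12 mm), mould long side along the stand's x. Guide rails along x either side, inner faces 24 mm from the middle line, from stand x = -50 to 56, tops at z = 24; end stop face at stand x = 58, top at z = 34 mm.
- lever_arm (a joint): Lever hinge on the head's +y side: 0 = fully down, 1.15 = fully up; it stays where left. Axis: the stand's x through lever_pivot; at value j the lever points to (y, z) = (cos(j - 0.55), sin(j - 0.55)) in the stand's frame. Geared to the presser: 22.6 mm lift per rad. Friction about 0.3 N m; pressing the last part down takes about 6 N at the grip.
- lever_pivot (a point): Point on the lever's hinge axis, in the middle of the lever's thickness; in the stand's frame at x = 66, y = 42, z = 150 mm.
- lever_grip (a point): Middle of the lever's black round hand grip (16 mm diameter, 51 mm long over its round ends, along the lever), 100 mm from lever_pivot. It moves with the lever; the lever's outer end is 26 mm farther out. The steel arm between is 10 mm thick.
- presser_pad: Sprung round rubber pad under the head, 26 mm diameter, at stand x = 40, y = 0; origin: centre of its lower face. It springs 4 mm farther down when free and presses a mould with about 8 N when the lever is fully down. Lever fully up: its face is at stand z = 106 mm, 22 mm above the top of a mould on the bed.
- mould_old: Two-part cream plaster mould, the one clamped in the stand at the start. It stands on its long edge: 37 mm thick (its x; the grippable faces lie at x = -14 and +18), 166 mm long (its y), 72 mm high (its z); origin: centre of the underside. About 0.42 kg. Grip it across the thickness.
- mould_new: The second, identical plaster mould (same size, axes and origin), standing upright on the bench top left or right of the stand, within reach (not the mould-like block far off at the back right). Its two ends are alike for this job.
- ware_board: Fixed plain wooden board on battens, 200 mm (x) by 140 mm (y), top 20 mm above the bench; origin: centre of its underside. An egg cup stands on its +y side; the strip on its -y side is free for the old mould, long side along the board's x.
- egg_cup: Small white porcelain cup, 48 mm diameter, 42 mm high, standing on the board; origin: centre of its underside. Leave it alone.
- test_tile: Flat cream tile 60 x 42 x 8 mm lying beyond the far end of mould_new; origin: centre of its underside. Leave it alone.
- wood_rib: Kidney-shaped wooden rib 94 x 41 x 6 mm lying in front of the stand; origin: centre of its underside. Leave it alone.
- loop_tool: Wooden-handled loop tool 150 x 24 x 14 mm lying in front of the stand; origin: centre of its underside, long side along its y. Leave it alone.
- white_beaker: White beaker 66 mm diameter, 150 mm tall, standing at the back right of the stand; origin: centre of its underside. Leave it alone.

How it is judged:
On the way, in this order (a step that is already met when the one before it is completed fails the run):
1. the lever is swung up while the old mould still stands in the stand (value of joint lever_arm above 1 rad and distance of mould_old from where it was at the start of the episode below 0.02 m), for 0.2 s.
2. the old mould stands released on the ware board (x of mould_old in the frame of ware_board between -0.07 and 0.07 m and y of mould_old in the frame of ware_board between -0.06 and 0.06 m and z of mould_old in the frame of ware_board between 0.014 and 0.026 m and angle between mould_old's own z axis and vertical below 0.1 rad and contact force between the fingers and mould_old below 0.3 N and linear speed of mould_old below 0.02 m/s), for 0.2 s.
3. the new mould stands released between the guides at the end stop, the lever still up (x of mould_new in the frame of stand between -0.045 and -0.018 m and y of mould_new in the frame of stand between -0.012 and 0.012 m and z of mould_new in the frame of stand between 0.007 and 0.018 m and angle between mould_new's own z axis and vertical below 0.08 rad and angle between the y axis of mould_new and the x axis of stand, either way round below 0.12 rad and contact force between the fingers and mould_new below 0.3 N and linear speed of mould_new below 0.02 m/s and value of joint lever_arm above 0.9 rad), for 0.2 s.
4. the lever is swung down and the pad clamps the new mould (value of joint lever_arm below 0.12 rad and contact force between presser_pad and mould_new above 2 N), for 0.2 s.
At the end, for the whole second after the job is handed in: Lever within 0.12 rad of fully down, pad pressing the new mould with over 2 N; new mould upright on the bed, centre 18-45 mm in front of the stand's origin, within 12 mm of its middle line and 0.12 rad; old mould upright on the board, centre within 70 x 60 mm of its centre; both at rest (all of step 4 and x of mould_new in the frame of stand between -0.045 and -0.018 m and y of mould_new in the frame of stand between -0.012 and 0.012 m and z of mould_new in the frame of stand between 0.007 and 0.018 m and angle between mould_new's own z axis and vertical below 0.08 rad and angle between the y axis of mould_new and the x axis of stand, either way round below 0.12 rad and x of mould_old in the frame of ware_board between -0.07 and 0.07 m and y of mould_old in the frame of ware_board between -0.06 and 0.06 m and z of mould_old in the frame of ware_board between 0.014 and 0.026 m and angle between mould_old's own z axis and vertical below 0.1 rad and linear speed of each of mould_old, mould_new below 0.02 m/s); the robot touches nothing.
It fails at once if a mould is toppled (angle between any of mould_old, mould_new's own z axis and vertical above 0.5 rad).
It fails at once if a mould is dropped (falls free of the fingers by more than about 10 mm) ((contact force between the fingers and mould_old below 0.1 N and linear speed of mould_old above 0.45 m/s) or (contact force between the fingers and mould_new below 0.1 N and linear speed of mould_new above 0.45 m/s)).
It fails at once if the egg cup, tile, rib, loop tool or beaker is pushed more than 30 mm from its place (distance of any of egg_cup, test_tile, wood_rib, loop_tool, white_beaker from where it was at the start of the episode above 0.03 m).
It also fails if it takes over 72 s, if anything falls off the work surface, if the arm or the gripper's body presses on something with over 40 N, if the wrist force passes 120 N, or if a joint passes its speed limit or range.

## Working session

There is one attempt and no reset: what is moved stays moved. The work goes in short steps, Python scripts to look and compute and a tool call to move; the robot and the scene stay as the last step left them, time stands still between calls to the robot, and variables do not carry over. Pictures are saved under pics/ and viewed, at most 13 in all, crops included, and the job is handed in when it is done.

Besides the shell and the picture viewer there is one more tool, called after "Request:" as name([rows], argument=value, ...), one row to a line, values as JSON. step_arm: Moves the arm, as the interface text tells. Shifts and turns lie within -1 to 1; 1 stands for 60 cm of shift or pi rad of turn. Its arguments: {"type":"object","properties":{"rows":{"type":"array"},"jaw":{"type":"number"},"squeeze":{"type":"number"}},"required":["rows"]}

```bash
ls; mkdir -p pics
python3 - <<'E'
from bench import r, eyes
import cv2,numpy as np
o=r.get_obs(); print(o)
for n in("top","side"):
    cv2.imwrite(f"pics/{n}0.png",eyes.grab_frame(n)[:,:,::-1]); print(n,eyes.camera_info(n))
print(eyes.camera_info("wrist"))
E
```

```text
pics
{'clock': 0.0, 'joints': array([ 1.20088634,  0.47778115,  0.02230869,  1.55644739, -0.01152431,
        1.10930349, -0.08309227]), 'qvel': array([ 0.00042405, -0.00141573, -0.00104427,  0.00059249,  0.00133713,
        0.00060397, -0.00029442]), 'tau': array([ 1.15993709e-03, -5.96434164e+01,  1.60810076e+00, -2.81193191e+01,
        1.24890968e-02,  9.44659085e-03, -2.48636252e-05]), 'tcp_pos': array([ 0.17457555, -0.65144702,  0.24433951]), 'orientation': array([-3.1129382e+00, -4.0991588e-01,  5.2378490e-04]), 'contact_force': array([-0.47569406,  0.1944097 ,  0.30955676]), 'moment': array([ 0.04797099,  0.02235063, -0.02753102]), 'gripper_force': 0.0, 'grip_width': 0.08549325150037232}
top {'mtx': array([[436.34713084,   0.        , 322.07759426],
       [  0.        , 436.34713084, 195.10481994],
       [  0.        ,   0.        ,   1.        ]]), 'k1': 0.015782740697342156, 'extrinsics': array([[-0.00567344, -0.98647974,  0.16378504,  0.38631608],
       [-0.99979359,  0.0024004 , -0.02017472, -0.09783075],
       [ 0.01950881, -0.16386569, -0.98628973,  1.03937744],
   
[... 369 characters left out ...]
8474971,  0.69282441],
       [ 0.01979442, -0.92642377, -0.37596166,  0.50198697],
       [ 0.        ,  0.        ,  0.        ,  1.        ]])}
{'mtx': array([[352.67103029,   0.        , 319.11280103],
       [  0.        , 352.67103029, 203.31967387],
       [  0.        ,   0.        ,   1.        ]]), 'k1': -0.019849165743017844, 'tool_from_camera': array([[-6.60244239e-04, -9.46703140e-01, -3.22106704e-01,
         8.29150292e-02],
       [ 9.99999762e-01, -5.60353179e-04, -4.02835351e-04,
        -2.56461591e-04],
       [ 2.00871977e-04, -3.22106893e-01,  9.46703285e-01,
        -1.28699507e-01],
       [ 0.00000000e+00,  0.00000000e+00,  0.00000000e+00,
         1.00000000e+00]])}
```

View pics/top0.png

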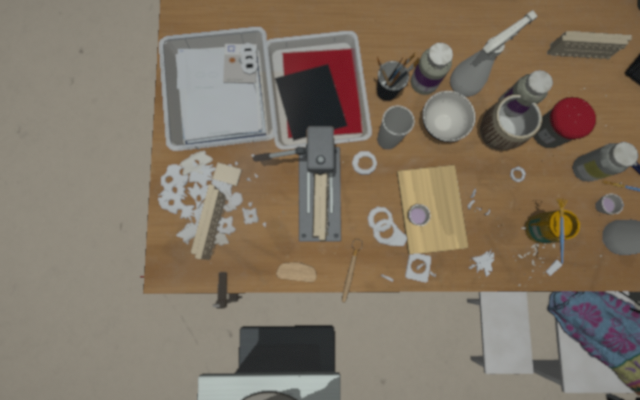

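View pics/side0.png

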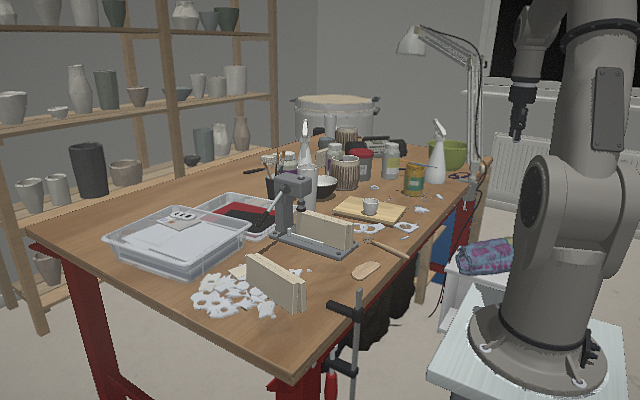

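The top view shows the stand at (320,190) with its lever pointing left to (255,155). The new mould is at (210,220), the board at (433,208) and the egg cup at (418,215). The side view confirms this. I'll enlarge the work area to measure it.

```bash
cat > h.py <<'E'
from bench import r, eyes
import cv2,numpy as np
from scipy.spatial.transform import Rotation as R
def pose(n,o=None):
    c=eyes.camera_info(n)
    if n!="wrist": return c,c["extrinsics"]
    o=o or r.get_obs(); T=np.eye(4);T[:3,:3]=R.from_rotvec(o["orientation"]).as_matrix();T[:3,3]=o["tcp_pos"]
    return c,T@c["tool_from_camera"]
def back(n,uv,z,o=None):
    c,T=pose(n,o);uv=np.atleast_2d(np.array(uv,float));K=c["mtx"]
    d=(uv-K[:2,2])/K[0,0]; s=d.copy()
    for _ in range(8): s=d/(1+c["k1"]*(s**2).sum(1,keepdims=True))
    w=np.c_[s,np.ones(len(s))]@T[:3,:3].T; z=np.broadcast_to(z,len(w))
    return T[:3,3]+w*((z-T[2,3])/w[:,2])[:,None]
def proj(n,P,o=None):
    c,T=pose(n,o);P=np.atleast_2d(P);q=(P-T[:3,3])@T[:3,:3];s=q[:,:2]/q[:,2:]
    return s*(1+c["k1"]*(s**2).sum(1,keepdims=True))*c["mtx"][0,0]+c["mtx"][:2,2]
def crop(src,x0,y0,x1,y1,f,out):
    cv2.imwrite(out,cv2.resize(src[y0:y1,x0:x1],None,fx=f,fy=f,interpolation=cv2.INTER_CUBIC))
E
python3 - <<'E'
from h import *
crop(cv2.imread("pics/top0.png"),185,115,475,290,2.75,"pics/c1.png")
E
```

```text
(no output)
```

View pics/c1.png

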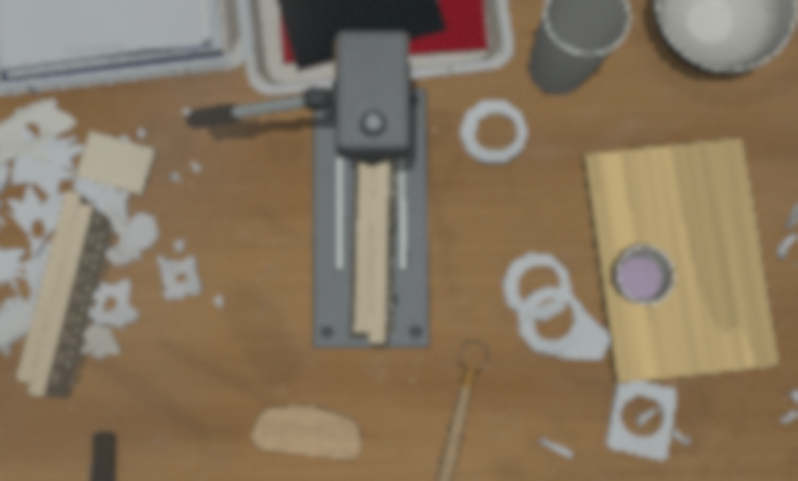

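The crop shows the base plate's front corners at (314,347) and (429,346), and the board's corners at (586,155), (743,139), (777,363) and (617,382). The top of the new mould runs from (78,195) to (32,388). The lever grip is near (212,116).

Run:
```python
from h import *
np.set_printoptions(precision=4,suppress=True)
f=lambda p:np.array(p)/2.75+[185,115]
B=back("top",f([(314,347),(429,346),(427,92)]),.012);print("base",B)
W=back("top",f([(586,155),(743,139),(777,363),(617,382)]),.020);print("board",W,W.mean(0))
M=back("top",f([(62,193),(95,207),(45,397),(18,380)]),.072);print("new",M,M.mean(0))
O=back("top",f([(353,334),(387,342),(357,163),(388,163)]),.084);print("old",O)
print("cup",back("top",f([(642,275)]),.062),"rib",back("top",f([(306,432)]),.006),"tile",back("top",f([(115,162)]),.008))
# stand model
x=(B[2]-B[1]);yaw=np.arctan2(x[1],x[0]);c=np.cos(yaw);s=np.sin(yaw)
Rz=np.array([[c,-s,0],[s,c,0],[0,0,1]])
o=(B[0]+B[1])/2+Rz@[.115,0,-.012];print("yaw",yaw,o,"len",np.linalg.norm(x))
for p in([.022,-.028,.174],[.022,.028,.174],[.113,.028,.174],[.113,-.028,.174],[.066,.042+.1*np.cos(.55),.15-.1*np.sin(.55)]):
    print(o+Rz@p,(proj("top",o+Rz@p)-[185,115])*2.75, proj("side",o+Rz@p))
```

```text
base [[ 0.4476 -0.0646  0.012 ]
 [ 0.448  -0.1627  0.012 ]
 [ 0.6718 -0.1638  0.012 ]]
board [[ 0.6128 -0.3013  0.02  ]
 [ 0.6269 -0.4395  0.02  ]
 [ 0.432  -0.4575  0.02  ]
 [ 0.4166 -0.3208  0.02  ]] [ 0.5221 -0.3797  0.02  ]
new [[0.5701 0.1391 0.072 ]
 [0.5585 0.112  0.072 ]
 [0.4057 0.1463 0.072 ]
 [0.4191 0.1681 0.072 ]] [0.4884 0.1414 0.072 ]
old [[ 0.4535 -0.0978  0.084 ]
 [ 0.447  -0.1248  0.084 ]
 [ 0.5922 -0.1014  0.084 ]
 [ 0.5922 -0.1266  0.084 ]]
cup [[ 0.5025 -0.3356  0.062 ]] rib [[ 0.3763 -0.0578  0.006 ]] tile [[0.6098 0.1098 0.008 ]]
yaw -0.004876043429917104 [ 0.5628 -0.1142  0.    ] len 0.22380601028191077
[ 0.5847 -0.1423  0.174 ] [[412.7324 147.2515]] [[312.9324 176.9891]]
[ 0.5849 -0.0863  0.174 ] [[336.9253 146.9789]] [[300.5675 182.552 ]]
[ 0.6759 -0.0867  0.174 ] [[337.4779  28.5259]] [[272.622  175.9725]]
[ 0.6757 -0.1427  0.174 ] [[412.0562  28.9373]] [[285.5779 170.8988]]
[0.6294 0.0128 0.0977] [[215.0809 114.3717]] [[262.5866 218.9978]]
```

Request:
step_arm([
  [0.05, 0.06, 0.03, 0, 0, 0.035],
  [0.1, 0.12, 0.06, 0, 0, 0.07],
  [0.14, 0.18, 0.09, 0, 0, 0.105],
  [0.18, 0.23, 0.09, 0, 0, 0.14],
  [0.22, 0.28, 0.09, 0, 0, 0.175],
], jaw=0.4, squeeze=30)

```text
clock: 0.52
tcp_pos: [0.2986, -0.4943, 0.3]
orientation: [2.882, 1.246, 0.0]
contact_force: [0.7, -0.3, -0.3]
grip_width: 0.0515
gripper_force: 0.0
```

Request:
step_arm([
  [0.04, 0.05, 0, 0, 0, 0.035],
  [0.08, 0.1, 0, 0, 0, 0.07],
  [0.12, 0.15, 0, 0, 0, 0.105],
  [0.16, 0.2, 0, 0, 0, 0.14],
  [0.2, 0.25, 0, 0, 0, 0.175],
])

```text
clock: 0.93
tcp_pos: [0.4183, -0.3436, 0.2985]
orientation: [-2.436, -1.983, 0.0]
contact_force: [0.6, -0.2, -0.1]
grip_width: 0.0513
gripper_force: 0.0
```

Request:
step_arm([
  [0.035, 0.06, 0, 0, 0, 0.02],
  [0.07, 0.12, 0, 0, 0, 0.04],
  [0.105, 0.18, 0, 0, 0, 0.065],
  [0.14, 0.24, 0, 0, 0, 0.065],
  [0.175, 0.3, 0, 0, 0, 0.065],
])

```text
clock: 1.35
tcp_pos: [0.523, -0.1637, 0.2985]
orientation: [-2.227, -2.215, 0.001]
contact_force: [0.9, -0.2, -0.3]
grip_width: 0.0513
gripper_force: 0.0
```

Request:
step_arm([
  [0.035, 0.06, 0, 0, 0, 0],
  [0.07, 0.12, 0, 0, 0, 0],
  [0.105, 0.18, 0, 0, 0, 0],
  [0.14, 0.24, -0.03, 0, 0, 0],
  [0.175, 0.29, -0.09, 0, 0, 0],
])

```text
clock: 1.77
tcp_pos: [0.6249, 0.0049, 0.2562]
orientation: [2.222, 2.216, 0.009]
contact_force: [0.9, -0.6, 0.5]
grip_width: 0.0511
gripper_force: 0.0
```

Run:
```python
from h import *
o=r.get_obs();print({k:o[k] for k in("clock","joints","tcp_pos","orientation")})
cv2.imwrite("pics/w1.png",eyes.grab_frame("wrist")[:,:,::-1])
s=np.array([.5628,-.1142,0])
for j in(0,.1): print(proj("wrist",[s+[.066,.042+d*np.cos(j-.55),.15+d*np.sin(j-.55)] for d in(0,.075,.1,.126)],o))
```

```text
{'clock': 1.7667, 'joints': array([ 0.29250211,  0.43508126, -0.53828169,  1.64535393,  0.24194026,
        1.1214441 , -0.31186229]), 'tcp_pos': array([0.62493133, 0.00490132, 0.25616681]), 'orientation': array([2.22210602, 2.21595873, 0.00891262])}
[[323.80551931 301.47891913]
 [322.97625856 207.24230417]
 [322.71797444 178.14097218]
 [322.45857806 149.03116067]]
[[323.80551931 301.47891913]
 [323.11338122 205.7291102 ]
 [322.88984043 175.14529715]
 [322.66138825 144.056589  ]]
```

View pics/w1.png

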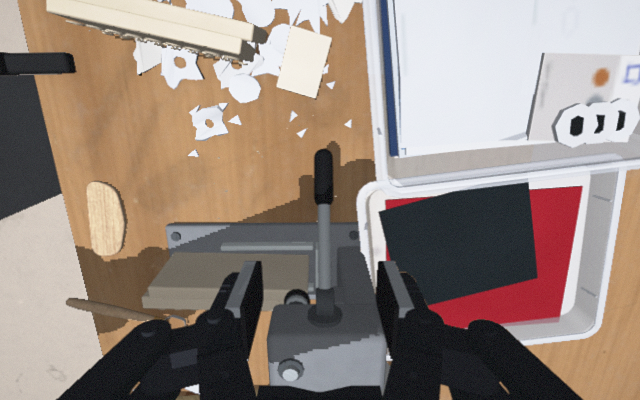

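The lever lies along column 323, with its grip at (323,177) and tip at (323,149), which matches the model. The tray edge is at column 362, so I'll narrow the jaw a little before going down.

Request:
step_arm([
  [0, 0, 0, 0, 0, 0],
  [0, 0, 0, 0, 0, 0],
  [0, 0, 0, 0, 0, 0],
], jaw=0.6)

```text
clock: 2.07
tcp_pos: [0.6222, -0.0008, 0.2541]
orientation: [2.229, 2.213, -0.001]
contact_force: [0.3, 0.0, 0.7]
grip_width: 0.0343
gripper_force: 0.0
```

Run:
```python
from h import *
o=r.get_obs();print({k:o[k] for k in("clock","joints","tcp_pos","orientation","grip_width")})
for z in(.03,.06):print(back("wrist",[(362,190),(375,150)],z,dict(o,tcp_pos=[0.62493133, 0.00490132, 0.25616681])))
```

```text
{'clock': 2.0667, 'joints': array([ 0.29777481,  0.43485856, -0.53411144,  1.64979786,  0.24128   ,
        1.12290999, -0.30770572]), 'tcp_pos': array([ 0.62223743, -0.00084779,  0.2540768 ]), 'orientation': array([ 2.22860024e+00,  2.21306779e+00, -6.66431958e-04]), 'grip_width': 0.03431187913803337}
[[ 0.66962918 -0.01833127  0.03      ]
 [ 0.68147463  0.02380103  0.03      ]]
[[ 0.66588535 -0.00932173  0.06      ]
 [ 0.67672918  0.02924802  0.06      ]]
```

Request:
step_arm([
  [0.006, 0.012, -0.05, 0, 0, 0],
  [0.0113, 0.0228, -0.1, 0, 0, 0],
  [0.0113, 0.0228, -0.15, 0, 0, 0],
  [0.0113, 0.0228, -0.2, 0, 0, 0],
  [0.0113, 0.0228, -0.24, 0, 0, 0],
])

```text
clock: 2.48
tcp_pos: [0.6288, 0.0119, 0.1089]
orientation: [2.23, 2.212, -0.001]
contact_force: [-0.3, -0.6, -0.2]
grip_width: 0.0345
gripper_force: 0.0
```

Request:
step_arm([
  [0, 0, -0.022, 0, 0, 0],
  [0, 0, -0.022, 0, 0, 0],
  [0, 0, -0.022, 0, 0, 0],
])

```text
clock: 2.73
tcp_pos: [0.6295, 0.0133, 0.0974]
orientation: [2.228, 2.213, 0.0]
contact_force: [0.9, 0.3, 0.8]
grip_width: 0.0339
gripper_force: 0.0
```

Request:
step_arm([
  [0, 0, 0, 0, 0, 0],
  [0, 0, 0, 0, 0, 0],
  [0, 0, 0, 0, 0, 0],
  [0, 0, 0, 0, 0, 0],
  [0, 0, 0, 0, 0, 0],
], jaw=1.0)

```text
clock: 3.15
tcp_pos: [0.6296, 0.014, 0.0986]
orientation: [2.226, 2.214, 0.001]
contact_force: [-3.7, -2.5, 7.2]
grip_width: 0.0151
gripper_force: 29.8
```

Request:
step_arm([
  [0, 0.0078, 0.0147, 0, 0, 0],
  [0, 0.0143, 0.03, 0, 0, 0],
  [0, 0.0193, 0.046, 0, 0, 0],
  [0, 0.0227, 0.0623, 0, 0, 0],
  [0, 0.0243, 0.0955, 0, 0, 0],
])

```text
clock: 3.57
tcp_pos: [0.6293, 0.0286, 0.1537]
orientation: [2.227, 2.215, 0.0]
contact_force: [3.8, -4.9, -6.2]
grip_width: 0.0148
gripper_force: 29.3
```

Request:
step_arm([
  [0, -0.0017, 0.0165, 0, 0, 0],
  [0, -0.005, 0.0328, 0, 0, 0],
  [0, -0.01, 0.0488, 0, 0, 0],
  [0, -0.0165, 0.0642, 0, 0, 0],
  [0, -0.0308, 0.0885, 0, 0, 0],
])

```text
clock: 3.98
tcp_pos: [0.6292, 0.012, 0.207]
orientation: [-2.224, -2.217, -0.003]
contact_force: [5.1, -0.2, -7.4]
grip_width: 0.0149
gripper_force: 29.3
```

Request:
step_arm([
  [0, 0, 0, 0, 0, 0],
  [0, 0, 0, 0, 0, 0],
  [0, 0, 0, 0, 0, 0],
])

```text
clock: 4.23
tcp_pos: [0.6294, 0.0111, 0.2076]
orientation: [2.226, 2.216, 0.002]
contact_force: [0.5, -0.3, 3.5]
grip_width: 0.0148
gripper_force: 30.1
```

Request:
step_arm([
  [0, 0, 0, 0, 0, 0],
  [0, 0, 0, 0, 0, 0],
  [0, 0, 0.03, 0, 0, 0],
  [0, 0, 0.08, 0, 0, 0],
  [0, 0, 0.13, 0, 0, 0],
], jaw=0.3)

```text
clock: 4.65
tcp_pos: [0.6278, 0.0105, 0.284]
orientation: [-2.225, -2.214, 0.005]
contact_force: [-0.6, -0.6, 1.3]
grip_width: 0.0596
gripper_force: 0.0
```

Request:
step_arm([
  [-0.03, -0.04, 0, 0, 0, 0.039],
  [-0.07, -0.08, 0, 0, 0, 0.078],
  [-0.11, -0.12, 0, 0, 0, 0.117],
  [-0.15, -0.16, 0, 0, 0, 0.156],
  [-0.19, -0.19, 0, 0, 0, 0.195],
])

```text
clock: 5.07
tcp_pos: [0.5133, -0.1054, 0.2841]
orientation: [-1.448, -2.786, 0.002]
contact_force: [-1.3, -0.2, 0.5]
grip_width: 0.0598
gripper_force: 0.0
```

Request:
step_arm([
  [-0.01, -0.01, 0, 0, 0, 0.039],
  [-0.01, -0.018, 0, 0, 0, 0.078],
  [-0.01, -0.018, -0.04, 0, 0, 0.117],
  [-0.01, -0.018, -0.08, 0, 0, 0.156],
  [-0.01, -0.018, -0.12, 0, 0, 0.195],
])

```text
clock: 5.48
tcp_pos: [0.5087, -0.1144, 0.212]
orientation: [0.54, 3.095, -0.0]
contact_force: [0.0, 0.7, -0.7]
grip_width: 0.0598
gripper_force: 0.0
```

Request:
step_arm([
  [0, 0, 0, 0, 0, 0.039],
  [0, 0, 0, 0, 0, 0.078],
  [0, 0, 0, 0, 0, 0.11],
  [0, 0, 0, 0, 0, 0.11],
  [0, 0, 0, 0, 0, 0.11],
])

```text
clock: 5.9
tcp_pos: [0.5087, -0.1142, 0.2124]
orientation: [-0.013, -3.141, -0.001]
contact_force: [0.1, -0.1, -0.9]
grip_width: 0.0594
gripper_force: 0.0
```

Run:
```python
from h import *
o=r.get_obs();print({k:o[k] for k in("clock","joints","tcp_pos","orientation")})
cv2.imwrite("pics/w2.png",eyes.grab_frame("wrist")[:,:,::-1])
cv2.imwrite("pics/t2.png",eyes.grab_frame("top")[:,:,::-1])
s=np.array([.5628,-.1142,0])
print(proj("wrist",[s+[-.113,y,z] for y,z in((-.0185,.084),(.0185,.084),(-.0185,.012),(.0185,.012))],o))
```

```text
{'clock': 5.9, 'joints': array([ 0.75548369,  0.36616909, -0.79683052,  1.9130366 ,  0.31047083,
        0.99033671,  1.38100641]), 'tcp_pos': array([ 0.50867204, -0.11423433,  0.21243927]), 'orientation': array([-1.30476770e-02, -3.14061387e+00, -9.29880966e-04])}
[[292.08017053 119.81318529]
 [343.93121211 119.33292576]
 [297.79094183 112.16713369]
 [338.56980576 111.78779652]]
```

View pics/w2.png

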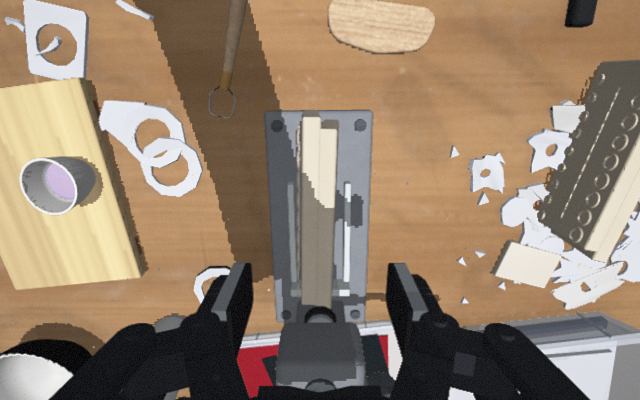

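The mould is centred at column 319, against a predicted 318, so I'll go straight down and grip it.

Request:
step_arm([
  [0, 0, -0.05, 0, 0, 0],
  [0, 0, -0.1, 0, 0, 0],
  [0, 0, -0.15, 0, 0, 0],
  [0, 0, -0.2, 0, 0, 0],
  [0, 0, -0.24, 0, 0, 0],
])

```text
clock: 6.42
tcp_pos: [0.5083, -0.1144, 0.067]
orientation: [-0.012, -3.14, 0.0]
contact_force: [-0.1, -0.9, 0.1]
grip_width: 0.06
gripper_force: 0.0
```

Request:
step_arm([
  [0, 0, -0.01, 0, 0, 0],
  [0, 0, -0.02, 0, 0, 0],
  [0, 0, -0.02, 0, 0, 0],
])

```text
clock: 6.67
tcp_pos: [0.5092, -0.1142, 0.0568]
orientation: [-0.009, -3.141, -0.0]
contact_force: [0.6, 0.3, -0.2]
grip_width: 0.0597
gripper_force: 0.0
```

Request:
step_arm([
  [0, 0, 0, 0, 0, 0],
  [0, 0, 0, 0, 0, 0],
  [0, 0, 0, 0, 0, 0],
  [0, 0, 0, 0, 0, 0],
  [0, 0, 0, 0, 0, 0],
], jaw=1.0, squeeze=50)

```text
clock: 7.08
tcp_pos: [0.5101, -0.1144, 0.0586]
orientation: [0.01, 3.139, -0.001]
contact_force: [-1.9, 0.6, 6.5]
grip_width: 0.0276
gripper_force: 49.3
```

Request:
step_arm([
  [0, 0, 0, 0, 0, 0],
  [0, 0, 0, 0, 0, 0],
  [0, 0, 0, 0, 0, 0],
])

```text
clock: 7.33
tcp_pos: [0.5101, -0.1144, 0.0586]
orientation: [0.01, 3.139, -0.001]
contact_force: [-1.9, 0.8, 6.5]
grip_width: 0.0274
gripper_force: 49.3
```

Request:
step_arm([
  [0, 0, 0.003, 0, 0, 0],
  [0, 0, 0.007, 0, 0, 0],
  [-0.01, 0, 0.008, 0, 0, 0],
  [-0.03, 0, 0.008, 0, 0, 0],
  [-0.05, 0, 0.008, 0, 0, 0],
])

```text
clock: 7.75
tcp_pos: [0.4782, -0.1144, 0.0617]
orientation: [-0.009, -3.141, -0.0]
contact_force: [-0.7, 0.7, -4.2]
grip_width: 0.0275
gripper_force: 49.3
```

Request:
step_arm([
  [-0.02, 0, 0, 0, 0, 0],
  [-0.04, 0, 0, 0, 0, 0],
  [-0.05, 0, 0, 0, 0, 0],
  [-0.055, 0, 0.01, 0, 0, 0],
  [-0.055, 0, 0.03, 0, 0, 0],
])

```text
clock: 8.17
tcp_pos: [0.4442, -0.1143, 0.0792]
orientation: [-0.008, -3.138, -0.001]
contact_force: [-0.2, -0.6, -4.0]
grip_width: 0.0275
gripper_force: 49.4
```

Request:
step_arm([
  [0, 0, 0.025, 0, 0, 0],
  [0, 0, 0.05, 0, 0, 0],
  [0, 0, 0.08, 0, 0, 0],
  [0, -0.02, 0.11, 0, 0, 0],
  [0.005, -0.05, 0.13, 0, 0, 0.006],
])

```text
clock: 8.58
tcp_pos: [0.4497, -0.1429, 0.1599]
orientation: [-0.027, 3.14, 0.0]
contact_force: [1.2, 0.8, -4.4]
grip_width: 0.0279
gripper_force: 49.6
```

Request:
step_arm([
  [0.015, -0.04, 0, 0, 0, 0.006],
  [0.03, -0.08, 0, 0, 0, 0.012],
  [0.045, -0.12, 0, 0, 0, 0.018],
  [0.06, -0.16, 0, 0, 0, 0.024],
  [0.075, -0.2, 0, 0, 0, 0.024],
])

```text
clock: 9.0
tcp_pos: [0.4945, -0.2657, 0.1582]
orientation: [-0.141, 3.138, -0.0]
contact_force: [-0.3, -0.0, -4.0]
grip_width: 0.0277
gripper_force: 49.5
```

Request:
step_arm([
  [0.01, -0.04, 0, 0, 0, 0],
  [0.012, -0.08, 0, 0, 0, 0],
  [0.014, -0.12, 0, 0, 0, 0],
  [0.014, -0.15, 0, 0, 0, 0],
  [0.014, -0.17, 0, 0, 0, 0],
])

```text
clock: 9.42
tcp_pos: [0.502, -0.3692, 0.1578]
orientation: [-0.136, 3.139, -0.001]
contact_force: [-0.5, -0.7, -4.2]
grip_width: 0.0278
gripper_force: 49.6
```

Request:
step_arm([
  [0, -0.03, 0, 0, 0, 0.003],
  [0, -0.06, 0, 0, 0, 0.003],
  [0.001, -0.088, 0, 0, 0, 0.003],
  [0.001, -0.088, -0.03, 0, 0, 0.003],
  [0.001, -0.088, -0.06, 0, 0, 0.003],
])

```text
clock: 9.83
tcp_pos: [0.5037, -0.4208, 0.1225]
orientation: [-0.151, 3.135, -0.003]
contact_force: [-0.4, 0.1, -3.9]
grip_width: 0.0276
gripper_force: 49.5
```

Request:
step_arm([
  [0, 0, -0.03, 0, 0, 0],
  [0, 0, -0.05, 0, 0, 0],
  [0, 0, -0.055, 0, 0, 0],
  [0, 0, -0.055, 0, 0, 0],
])

```text
clock: 10.17
tcp_pos: [0.5027, -0.4185, 0.0879]
orientation: [0.155, -3.137, -0.002]
contact_force: [-0.3, 0.1, -2.8]
grip_width: 0.0277
gripper_force: 49.5
```

Run:
```python
from h import *
o=r.get_obs();print({k:o[k] for k in("clock","joints","tcp_pos","orientation")})
cv2.imwrite("pics/w3.png",eyes.grab_frame("wrist")[:,:,::-1])
cv2.imwrite("pics/t3.png",eyes.grab_frame("top")[:,:,::-1])
```

```text
{'clock': 10.1667, 'joints': array([ 1.04401624,  0.70406988, -0.6401143 ,  1.691743  ,  0.50685462,
        0.91961829,  1.87215753]), 'tcp_pos': array([ 0.5027033 , -0.41851876,  0.08791021]), 'orientation': array([ 1.55424821e-01, -3.13654139e+00, -2.33002981e-03])}
```

View pics/w3.png

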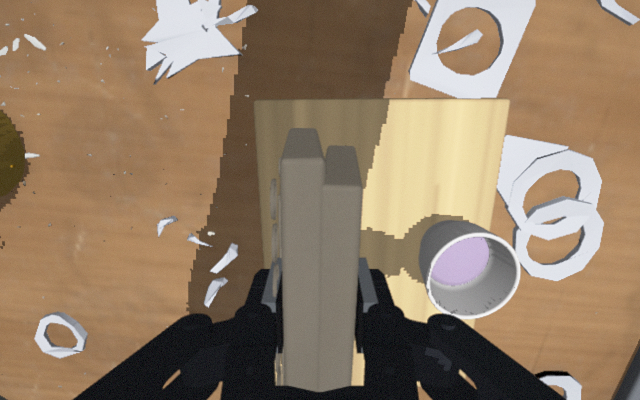

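The mould is well over the board: its left edge is at column 281 against the board edge at 257, and the cup is clear at 420. I'll lower it gently.

Request:
step_arm([
  [0, 0, -0.009, 0, 0, 0],
  [0, 0, -0.018, 0, 0, 0],
  [0, 0, -0.025, 0, 0, 0],
  [0, 0, -0.03, 0, 0, 0],
  [0, 0, -0.033, 0, 0, 0],
])

```text
clock: 10.68
tcp_pos: [0.5027, -0.419, 0.0682]
orientation: [0.155, -3.137, -0.001]
contact_force: [-0.0, 0.3, -3.9]
grip_width: 0.0273
gripper_force: 49.6
```

Request:
step_arm([
  [0, 0, -0.001, 0, 0, 0],
  [0, 0, -0.002, 0, 0, 0],
  [0, 0, -0.003, 0, 0, 0],
  [0, 0, -0.003, 0, 0, 0],
])

```text
clock: 11.02
tcp_pos: [0.5032, -0.4193, 0.0672]
orientation: [-0.154, 3.137, -0.0]
contact_force: [0.1, -0.0, -4.1]
grip_width: 0.0275
gripper_force: 49.6
```

Request:
step_arm([
  [0, 0, -0.001, 0, 0, 0],
  [0, 0, -0.002, 0, 0, 0],
  [0, 0, -0.003, 0, 0, 0],
  [0, 0, -0.003, 0, 0, 0],
])

```text
clock: 11.35
tcp_pos: [0.5032, -0.4193, 0.0666]
orientation: [0.154, -3.138, 0.001]
contact_force: [-4.5, 1.9, 6.7]
grip_width: 0.0274
gripper_force: 51.0
```

Request:
step_arm([
  [0, 0, -0.001, 0, 0, 0],
  [0, 0, -0.002, 0, 0, 0],
  [0, 0, -0.002, 0, 0, 0],
])

```text
clock: 11.6
tcp_pos: [0.5032, -0.4194, 0.0666]
orientation: [0.154, -3.137, 0.002]
contact_force: [-7.3, 2.6, 15.5]
grip_width: 0.0275
gripper_force: 52.1
```

Request:
step_arm([
  [0, 0, 0.0015, 0, 0, 0],
  [0, 0, 0.0025, 0, 0, 0],
])

```text
clock: 11.77
tcp_pos: [0.5032, -0.4193, 0.0667]
orientation: [-0.154, 3.137, -0.001]
contact_force: [-2.8, 0.9, 2.3]
grip_width: 0.0273
gripper_force: 50.4
```

Request:
step_arm([
  [0, 0, 0, 0, 0, 0],
  [0, 0, 0, 0, 0, 0],
  [0, 0, 0, 0, 0, 0],
  [0, 0, 0, 0, 0, 0],
], jaw=0.45)

```text
clock: 12.1
tcp_pos: [0.5033, -0.4192, 0.0655]
orientation: [-0.155, 3.137, -0.0]
contact_force: [-1.0, -0.3, -0.1]
grip_width: 0.0469
gripper_force: 0.0
```

Request:
step_arm([
  [0, 0, 0.03, 0, 0, 0],
  [0, 0, 0.06, 0, 0, 0],
  [0, 0, 0.12, 0, 0, 0],
  [0, 0, 0.18, 0, 0, 0],
  [0, 0, 0.24, 0, 0, 0],
])

```text
clock: 12.52
tcp_pos: [0.5029, -0.4189, 0.2107]
orientation: [0.155, -3.138, -0.001]
contact_force: [0.5, -0.5, 0.4]
grip_width: 0.0467
gripper_force: 0.0
```

Run:
```python
from h import *
o=r.get_obs();print({k:o[k] for k in("clock","tcp_pos","orientation")})
crop(eyes.grab_frame("side")[:,:,::-1],225,150,445,310,3.5,"pics/s4.png")
```

```text
{'clock': 12.5167, 'tcp_pos': array([ 0.50291104, -0.41888005,  0.21068241]), 'orientation': array([ 1.55073294e-01, -3.13750520e+00, -1.37197380e-03])}
```

View pics/s4.png

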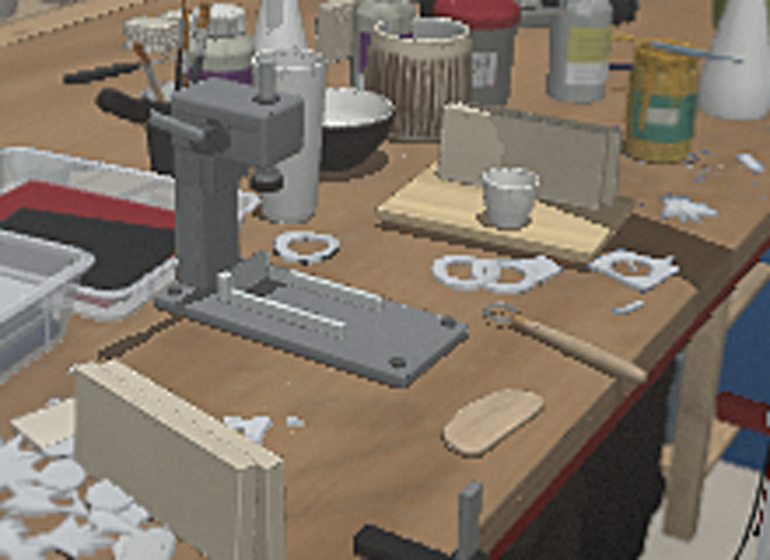

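The old mould stands upright on the board and the lever points up. Next is the new mould.

Request:
step_arm([
  [-0.004, 0.065, 0, 0, 0, -0.01],
  [-0.008, 0.13, 0, 0, 0, -0.02],
  [-0.012, 0.195, 0, 0, 0, -0.03],
  [-0.016, 0.26, 0, 0, 0, -0.04],
  [-0.02, 0.325, 0, 0, 0, -0.05],
], jaw=0.2)

```text
clock: 12.98
tcp_pos: [0.4907, -0.2224, 0.2095]
orientation: [0.095, 3.14, -0.0]
contact_force: [1.1, 0.4, 0.3]
grip_width: 0.0684
gripper_force: 0.0
```

Request:
step_arm([
  [-0.004, 0.065, 0, 0, 0, -0.01],
  [-0.008, 0.13, 0, 0, 0, -0.02],
  [-0.012, 0.195, 0, 0, 0, -0.03],
  [-0.016, 0.26, 0, 0, 0, -0.04],
  [-0.02, 0.325, 0, 0, 0, -0.046],
])

```text
clock: 13.4
tcp_pos: [0.4787, -0.0274, 0.2097]
orientation: [0.321, 3.124, -0.0]
contact_force: [1.8, 0.1, 0.1]
grip_width: 0.0685
gripper_force: 0.0
```

Request:
step_arm([
  [-0.004, 0.065, 0, 0, 0, 0],
  [-0.008, 0.13, 0, 0, 0, 0],
  [-0.012, 0.195, 0, 0, 0, 0],
  [-0.016, 0.25, 0, 0, 0, 0],
  [-0.021, 0.29, 0, 0, 0, 0],
])

```text
clock: 13.82
tcp_pos: [0.466, 0.1485, 0.2099]
orientation: [0.314, 3.125, 0.003]
contact_force: [0.2, -0.4, 0.5]
grip_width: 0.0684
gripper_force: 0.0
```

Request:
step_arm([
  [0, 0, 0, 0, 0, 0],
  [0, 0, 0, 0, 0, 0],
  [0, 0, 0, 0, 0, 0],
])

```text
clock: 14.07
tcp_pos: [0.4665, 0.144, 0.2093]
orientation: [-0.319, -3.125, 0.001]
contact_force: [-0.4, -0.3, -0.0]
grip_width: 0.0683
gripper_force: 0.0
```

Run:
```python
from h import *
o=r.get_obs();print({k:o[k] for k in("clock","joints","tcp_pos","orientation")})
np.save("o5.npy",np.r_[o["tcp_pos"],o["orientation"]])
cv2.imwrite("pics/w5.png",eyes.grab_frame("wrist")[:,:,::-1])
```

```text
{'clock': 14.0667, 'joints': array([ 0.3201217 ,  0.33189884, -0.88316064,  1.98452947,  0.31169757,
        0.96551912,  0.65050134]), 'tcp_pos': array([0.46652135, 0.14404429, 0.20930379]), 'orientation': array([-3.19048269e-01, -3.12519554e+00,  9.87764172e-04])}
```

View pics/w5.png

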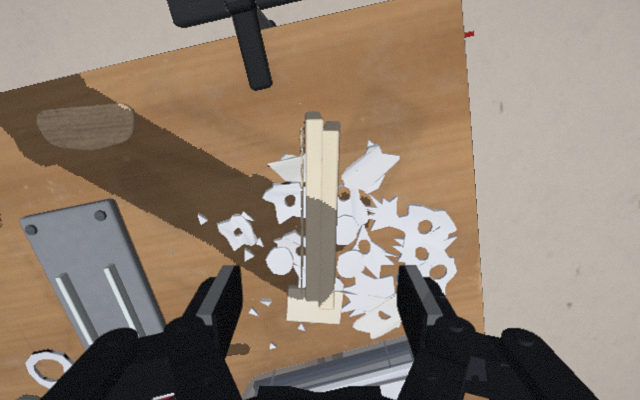

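The mould lies vertical in the view along columns 305–339, rows 117–303. It is aligned with the jaws and central, and the tile is at its far end.

Run:
```python
from h import *
v=np.load("o5.npy");o=dict(tcp_pos=v[:3],orientation=v[3:])
P=back("wrist",[(322,121),(319,302)],.072,o);d=P[1]-P[0];print(P,P.mean(0),np.linalg.norm(d),np.arctan2(d[1],d[0]))
```

```text
[[0.41121839 0.15777609 0.072     ]
 [0.56368311 0.12393334 0.072     ]] [0.48745075 0.14085472 0.072     ] 0.15617561534268778 -0.2184295479761301
```

Request:
step_arm([
  [0, 0.0025, -0.05, 0, 0, -0.002],
  [0, 0.0025, -0.1, 0, 0, -0.002],
  [0, 0.0025, -0.15, 0, 0, -0.002],
  [0, 0.0025, -0.2, 0, 0, -0.002],
  [0, 0.0025, -0.245, 0, 0, -0.002],
])

```text
clock: 14.53
tcp_pos: [0.4665, 0.1442, 0.0608]
orientation: [-0.333, -3.123, 0.001]
contact_force: [1.1, -0.4, 0.5]
grip_width: 0.0683
gripper_force: 0.0
```

Request:
step_arm([
  [0, 0, -0.015, 0, 0, 0],
  [0, 0, -0.024, 0, 0, 0],
  [0, 0, -0.024, 0, 0, 0],
])

```text
clock: 14.78
tcp_pos: [0.4665, 0.1456, 0.0479]
orientation: [-0.33, -3.123, 0.001]
contact_force: [0.3, -0.4, 0.7]
grip_width: 0.0687
gripper_force: 0.0
```

Request:
step_arm([
  [0, 0, 0, 0, 0, 0],
  [0, 0, 0, 0, 0, 0],
  [0, 0, 0, 0, 0, 0],
  [0, 0, 0, 0, 0, 0],
  [0, 0, 0, 0, 0, 0],
], jaw=1.0)

```text
clock: 15.2
tcp_pos: [0.4673, 0.1464, 0.0496]
orientation: [0.329, 3.122, 0.0]
contact_force: [-1.5, -1.1, 8.2]
grip_width: 0.0274
gripper_force: 49.1
```

Request:
step_arm([
  [0, 0, 0, 0, 0, 0],
  [0, 0, 0, 0, 0, 0],
  [0, 0, 0, 0, 0, 0],
])

```text
clock: 15.45
tcp_pos: [0.4673, 0.1464, 0.0496]
orientation: [0.329, 3.122, 0.0]
contact_force: [-1.4, -0.5, 7.6]
grip_width: 0.0274
gripper_force: 49.1
```

Request:
step_arm([
  [0, 0, 0.015, 0, 0, 0],
  [0, 0, 0.04, 0, 0, 0],
  [0, 0, 0.07, 0, 0, 0],
  [0, 0, 0.1, 0, 0, 0],
  [-0.002, -0.02, 0.13, 0, 0, 0],
])

```text
clock: 15.87
tcp_pos: [0.4649, 0.1366, 0.1278]
orientation: [0.323, 3.125, 0.004]
contact_force: [0.8, 0.1, -4.2]
grip_width: 0.0266
gripper_force: 50.6
```

Request:
step_arm([
  [-0.003, -0.04, 0, 0, 0, 0.01],
  [-0.006, -0.08, 0, 0, 0, 0.02],
  [-0.01, -0.13, 0, 0, 0, 0.03],
  [-0.014, -0.18, 0, 0, 0, 0.04],
  [-0.018, -0.23, 0, 0, 0, 0.05],
])

```text
clock: 16.28
tcp_pos: [0.4536, -0.005, 0.1267]
orientation: [-0.079, -3.14, 0.001]
contact_force: [0.2, -0.3, -4.4]
grip_width: 0.0271
gripper_force: 50.6
```

Request:
step_arm([
  [-0.003, -0.045, 0, 0, 0, 0.01],
  [-0.006, -0.09, 0, 0, 0, 0.017],
  [-0.009, -0.13, 0, 0, 0, 0.017],
  [-0.012, -0.16, 0, 0, 0, 0.017],
  [-0.012, -0.184, 0, 0, 0, 0.017],
])

```text
clock: 16.7
tcp_pos: [0.4459, -0.1162, 0.1264]
orientation: [-0.002, -3.14, 0.001]
contact_force: [-0.2, -0.1, -3.8]
grip_width: 0.0274
gripper_force: 50.6
```

Request:
step_arm([
  [0, 0, 0, 0, 0, 0],
  [0, 0, 0, 0, 0, 0],
  [0, 0, 0, 0, 0, 0],
])

```text
clock: 16.95
tcp_pos: [0.447, -0.1133, 0.1265]
orientation: [-0.003, 3.142, 0.001]
contact_force: [0.3, 0.5, -3.5]
grip_width: 0.0268
gripper_force: 50.6
```

Run:
```python
from h import *
o=r.get_obs();print({k:o[k] for k in("clock","joints","tcp_pos","orientation")})
cv2.imwrite("pics/w6.png",eyes.grab_frame("wrist")[:,:,::-1])
```

```text
{'clock': 16.95, 'joints': array([ 0.81470565,  0.41504163, -0.83438464,  2.11711807,  0.43555958,
        0.78561071,  1.27925963]), 'tcp_pos': array([ 0.4470328 , -0.11331864,  0.12648043]), 'orientation': array([-2.64220223e-03,  3.14152528e+00,  5.58086224e-04])}
```

View pics/w6.png

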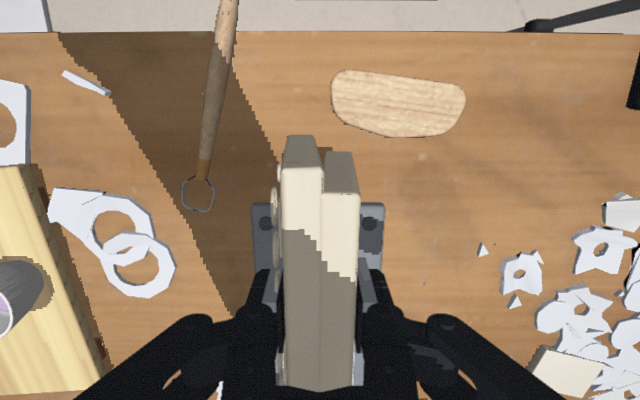

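The mould is held straight over the stand: the base front spans columns 251–384, centred at 317. I'll lower it in front and then slide it in.

Request:
step_arm([
  [0, -0.0015, -0.025, 0, 0, 0],
  [0, -0.0015, -0.05, 0, 0, 0],
  [0, -0.0015, -0.075, 0, 0, 0],
  [0, -0.0015, -0.095, 0, 0, 0],
  [0, -0.0015, -0.102, 0, 0, 0],
])

```text
clock: 17.42
tcp_pos: [0.4464, -0.1137, 0.0637]
orientation: [0.005, -3.139, -0.002]
contact_force: [-0.3, -0.4, -4.7]
grip_width: 0.0272
gripper_force: 50.5
```

Request:
step_arm([
  [0, 0, 0, 0, 0, 0],
  [0.01, 0, 0, 0, 0, 0],
  [0.025, 0, 0, 0, 0, 0],
  [0.04, 0, 0, 0, 0, 0],
  [0.055, 0, 0, 0, 0, 0],
])

```text
clock: 17.83
tcp_pos: [0.4823, -0.1151, 0.0658]
orientation: [-0.001, 3.14, -0.0]
contact_force: [0.2, 1.2, -3.8]
grip_width: 0.0271
gripper_force: 50.6
```

Request:
step_arm([
  [0.015, 0, 0, 0, 0, 0],
  [0.03, 0, 0, 0, 0, 0],
  [0.042, 0, 0, 0, 0, 0],
  [0.052, 0, 0, 0, 0, 0],
  [0.055, 0, 0, 0, 0, 0],
])

```text
clock: 18.25
tcp_pos: [0.5145, -0.1148, 0.065]
orientation: [-0.002, 3.141, 0.001]
contact_force: [0.2, -0.4, -3.6]
grip_width: 0.0273
gripper_force: 50.6
```

Request:
step_arm([
  [0, 0, 0, 0, 0, 0],
  [0, 0, 0, 0, 0, 0],
])

```text
clock: 18.42
tcp_pos: [0.5128, -0.115, 0.0648]
orientation: [0.002, -3.141, -0.0]
contact_force: [-0.3, -0.2, -3.3]
grip_width: 0.0269
gripper_force: 50.6
```

Request:
step_arm([
  [0, 0.001, -0.002, 0, 0, 0],
  [0, 0.001, -0.004, 0, 0, 0],
  [0, 0.001, -0.005, 0, 0, 0],
  [0, 0.001, -0.005, 0, 0, 0],
])

```text
clock: 18.75
tcp_pos: [0.5127, -0.1144, 0.0619]
orientation: [0.002, -3.141, 0.0]
contact_force: [-0.6, 0.3, -2.8]
grip_width: 0.0273
gripper_force: 50.8
```

Request:
step_arm([
  [0, 0, -0.001, 0, 0, 0],
  [0, 0, -0.002, 0, 0, 0],
  [0, 0, -0.002, 0, 0, 0],
])

```text
clock: 19.0
tcp_pos: [0.5129, -0.1144, 0.0616]
orientation: [0.002, -3.141, 0.002]
contact_force: [-5.1, -0.3, 7.7]
grip_width: 0.0272
gripper_force: 52.2
```

Touching. I'll release, back off straight up, and check the fit from the side camera.

Request:
step_arm([
  [0, 0, 0.001, 0, 0, 0],
  [0, 0, 0.001, 0, 0, 0],
])

```text
clock: 19.17
tcp_pos: [0.5133, -0.1144, 0.0617]
orientation: [-0.002, 3.141, -0.0]
contact_force: [-2.0, -0.3, 4.4]
grip_width: 0.027
gripper_force: 51.6
```

Request:
step_arm([
  [0, 0, 0, 0, 0, 0],
  [0, 0, 0, 0, 0, 0],
  [0, 0, 0, 0, 0, 0],
  [0, 0, 0, 0, 0, 0],
], jaw=0.4)

```text
clock: 19.5
tcp_pos: [0.5136, -0.1144, 0.0615]
orientation: [-0.001, 3.141, 0.0]
contact_force: [0.4, -0.2, -0.1]
grip_width: 0.0513
gripper_force: 0.0
```

Request:
step_arm([
  [0, 0, 0.03, 0, 0, 0],
  [0, 0, 0.08, 0, 0, 0],
  [0, 0, 0.14, 0, 0, 0],
  [0, 0, 0.2, 0, 0, 0],
  [0, 0, 0.26, 0, 0, 0],
])

```text
clock: 19.92
tcp_pos: [0.513, -0.1141, 0.2189]
orientation: [0.002, -3.141, -0.001]
contact_force: [1.3, -0.2, 0.0]
grip_width: 0.0517
gripper_force: 0.0
```

Request:
step_arm([
  [0, 0, 0.05, 0, 0, 0],
  [0, 0, 0.1, 0, 0, 0],
  [0, 0, 0.1, 0, 0, 0],
  [0, 0, 0.1, 0, 0, 0],
])

```text
clock: 20.25
tcp_pos: [0.5143, -0.1145, 0.2791]
orientation: [-0.001, 3.138, -0.002]
contact_force: [-0.3, -0.1, -0.6]
grip_width: 0.0514
gripper_force: 0.0
```

Run:
```python
from h import *
o=r.get_obs();print({k:o[k] for k in("clock","joints","tcp_pos","orientation")})
a=cv2.resize(eyes.grab_frame("wrist")[60:400,120:520,::-1],(470,400))
b=cv2.resize(eyes.grab_frame("side")[150:310,235:365,::-1],(325,400),interpolation=cv2.INTER_CUBIC)
cv2.imwrite("pics/m7.png",np.hstack([a,b]))
s=np.array([.5628,-.1142,0])
f=lambda P:(proj("wrist",P,o)-[120,60])*[470/400,400/340]
print(f([s+[-.113,y,.084] for y in(-.0185,.0185)]))
print("grip up",f([s+[.066,.042+d*np.cos(.6),.15+d*np.sin(.6)] for d in(0,.1,.126)]))
```

```text
{'clock': 20.25, 'joints': array([ 0.84967062,  0.32005152, -0.90666312,  1.82504936,  0.2797026 ,
        1.12684117,  1.41808876]), 'tcp_pos': array([ 0.51425227, -0.11448572,  0.27906973]), 'orientation': array([-1.03744102e-03,  3.13791598e+00, -2.35586261e-03])}
[[209.88577532  52.86662357]
 [258.93684156  52.87113208]]
grip up [[290.68199608 307.80446135]
 [435.22336477 365.69160225]
 [482.58003542 384.5044562 ]]
```

View pics/m7.png

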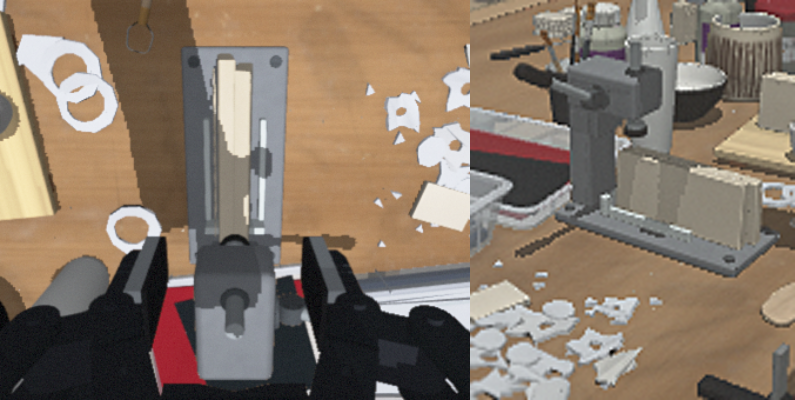

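The mould sits between the rails with its front end where the old one's was (row 55), and the lever is up. Now I'll close the lever.

Request:
step_arm([
  [0.03, 0.03, 0, 0, 0, -0.039],
  [0.06, 0.06, 0, 0, 0, -0.078],
  [0.09, 0.1, 0, 0, 0, -0.117],
  [0.12, 0.14, 0, 0, 0, -0.156],
  [0.15, 0.17, 0, 0, 0, -0.195],
])

```text
clock: 20.77
tcp_pos: [0.603, -0.0102, 0.2753]
orientation: [-0.951, -2.991, 0.0]
contact_force: [-0.5, 0.5, -0.3]
grip_width: 0.051
gripper_force: 0.0
```

Request:
step_arm([
  [0.02, 0.02, 0, 0, 0, -0.039],
  [0.042, 0.039, 0, 0, 0, -0.078],
  [0.042, 0.039, 0, 0, 0, -0.117],
  [0.042, 0.039, 0, 0, 0, -0.156],
  [0.042, 0.039, 0, 0, 0, -0.195],
])

```text
clock: 21.18
tcp_pos: [0.6277, 0.0115, 0.2748]
orientation: [-1.81, -2.564, 0.003]
contact_force: [0.7, -1.0, -0.3]
grip_width: 0.0516
gripper_force: 0.0
```

Request:
step_arm([
  [0, 0, 0, 0, 0, -0.039],
  [0, 0, 0, 0, 0, -0.078],
  [0, 0, 0, 0, 0, -0.11],
  [0, 0, 0, 0, 0, -0.11],
  [0, 0, 0, 0, 0, -0.11],
])

```text
clock: 21.6
tcp_pos: [0.6278, 0.0111, 0.2758]
orientation: [-2.215, -2.225, 0.003]
contact_force: [0.4, 0.2, 0.6]
grip_width: 0.0512
gripper_force: 0.0
```

Request:
step_arm([
  [0.002, 0, -0.04, 0, 0, 0],
  [0.002, 0, -0.07, 0, 0, 0],
  [0.002, 0, -0.095, 0, 0, 0],
  [0.002, 0, -0.113, 0, 0, 0],
  [0.002, 0, -0.113, 0, 0, 0],
])

```text
clock: 22.02
tcp_pos: [0.6279, 0.0106, 0.2064]
orientation: [-2.215, -2.222, 0.006]
contact_force: [-0.5, 1.2, -1.0]
grip_width: 0.0512
gripper_force: 0.0
```

Request:
step_arm([
  [0, 0, 0, 0, 0, 0],
  [0, 0, 0, 0, 0, 0],
  [0, 0, 0, 0, 0, 0],
  [0, 0, 0, 0, 0, 0],
  [0, 0, 0, 0, 0, 0],
], jaw=1.0, squeeze=30)

```text
clock: 22.43
tcp_pos: [0.6296, 0.0114, 0.2105]
orientation: [2.22, 2.223, 0.001]
contact_force: [-3.9, -0.4, 3.6]
grip_width: 0.0141
gripper_force: 29.4
```

Request:
step_arm([
  [0, 0.0125, -0.0217, 0, 0, 0],
  [0, 0.019, -0.037, 0, 0, 0],
  [0, 0.024, -0.053, 0, 0, 0],
  [0, 0.029, -0.0858, 0, 0, 0],
  [0, 0.0273, -0.119, 0, 0, 0],
])

```text
clock: 22.85
tcp_pos: [0.6296, 0.0297, 0.1387]
orientation: [-2.218, -2.225, -0.003]
contact_force: [-3.7, 1.7, 5.8]
grip_width: 0.0146
gripper_force: 37.3
```

Request:
step_arm([
  [0, -0.0033, -0.0163, 0, 0, 0],
  [0, -0.0083, -0.0323, 0, 0, 0],
  [0, -0.0148, -0.0477, 0, 0, 0],
  [0, -0.0227, -0.0623, 0, 0, 0],
  [0, -0.0273, -0.0693, 0, 0, 0],
])

```text
clock: 23.27
tcp_pos: [0.6302, 0.0169, 0.1004]
orientation: [-2.215, -2.223, -0.009]
contact_force: [-23.5, 13.4, 55.7]
grip_width: 0.0144
gripper_force: 47.5
```

Request:
step_arm([
  [0, 0, 0, 0, 0, 0],
  [0, 0, 0, 0, 0, 0],
  [0, 0, 0, 0, 0, 0],
])

```text
clock: 23.52
tcp_pos: [0.6299, 0.0173, 0.101]
orientation: [-2.214, -2.225, -0.009]
contact_force: [-14.8, 10.6, 30.7]
grip_width: 0.0141
gripper_force: 44.6
```

Request:
step_arm([
  [0, 0, 0.003, 0, 0, 0],
  [0, 0, 0.005, 0, 0, 0],
])

```text
clock: 23.68
tcp_pos: [0.6296, 0.0174, 0.1017]
orientation: [-2.213, -2.225, -0.009]
contact_force: [-4.2, 13.7, 4.6]
grip_width: 0.0139
gripper_force: 41.8
```

Request:
step_arm([
  [0, 0, 0, 0, 0, 0],
  [0, 0, 0, 0, 0, 0],
  [0, 0, 0, 0, 0, 0],
  [0, 0, 0, 0, 0, 0],
], jaw=0.6)

```text
clock: 24.02
tcp_pos: [0.6299, 0.0097, 0.0993]
orientation: [2.221, 2.221, -0.001]
contact_force: [-0.4, -1.0, 0.5]
grip_width: 0.0339
gripper_force: 0.0
```

Request:
step_arm([
  [0, 0, 0.04, 0, 0, 0],
  [0, 0, 0.1, 0, 0, 0],
  [0, 0, 0.16, 0, 0, 0],
  [0, 0, 0.22, 0, 0, 0],
  [0, 0, 0.28, 0, 0, 0],
])

```text
clock: 24.43
tcp_pos: [0.6295, 0.0101, 0.2691]
orientation: [2.221, 2.221, -0.001]
contact_force: [0.9, -0.1, -0.4]
grip_width: 0.0341
gripper_force: 0.0
```

Request:
step_arm([
  [0, 0, 0, 0, 0, 0],
  [0, 0, 0, 0, 0, 0],
  [0, 0, 0, 0, 0, 0],
])

```text
clock: 24.68
tcp_pos: [0.6294, 0.0102, 0.267]
orientation: [2.221, 2.221, -0.001]
contact_force: [0.1, -0.0, -0.6]
grip_width: 0.0343
gripper_force: 0.0
```

Run:
```python
from h import *
o=r.get_obs();print({k:o[k] for k in("clock","tcp_pos","orientation")})
w=eyes.grab_frame("wrist")[80:400,200:440,::-1]
b=cv2.resize(eyes.grab_frame("side")[150:290,235:435,::-1],(457,320),interpolation=cv2.INTER_CUBIC)
cv2.imwrite("pics/m8.png",np.hstack([w,b]))
s=np.array([.5628,-.1142,0])
for j in(0,.1,.2): print(j,proj("wrist",[s+[.066,.042+d*np.cos(j-.55),.15+d*np.sin(j-.55)] for d in(0,.126)],o)-[200,80])
```

```text
{'clock': 24.6833, 'tcp_pos': array([0.62941284, 0.01017747, 0.26701689]), 'orientation': array([ 2.22133275e+00,  2.22141320e+00, -1.20971385e-03])}
0 [[118.73677355 218.87241698]
 [118.73683497  72.37943757]]
0.1 [[118.73677355 218.87241698]
 [118.70954694  67.76781663]]
0.2 [[118.73677355 218.87241698]
 [118.68016015  64.25317877]]
```

View pics/m8.png

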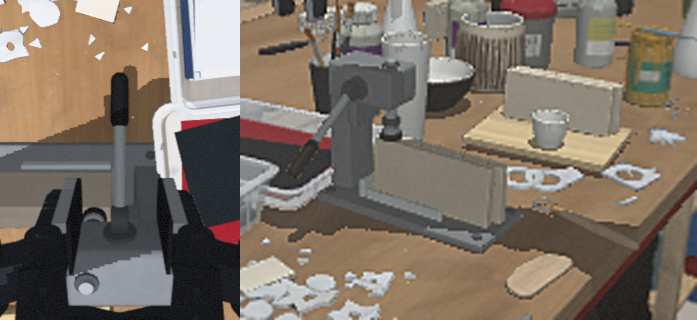

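The lever tip is at row 72, which means fully down. The pad is on the new mould, the old mould is upright on the board, and the gripper is clear.

```bash
python3 -c "
from bench import r
print(r.hand_in())"
```

```text
the job is handed in; nothing more can be done
None
```

I handed the job in at about 25 s; the last pictures show the old mould upright on the ware board and the new one on the bed with the lever fully down and the pad on it. The hand-in returned no verdict.

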